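# Feed the light module into the under-shelf light bar

## Robot

A 6-joint arm with a two-finger parallel gripper is mounted at the origin on the work surface. World frame = base frame: x ahead of the robot, y to its left, z up, the work surface at z = 0. Lengths are in m, angles in degrees, forces in N, time in s.
With the tool pointing down it reaches from about 0.35 to 0.875 m from the base axis. Payload 4.2 kg.
Tool frame: the origin (TCP) lies at the very end of the fingers, on their centre line; the grasp point (between the pads) lies 19 mm behind it; z points along the fingers, y is the line along which they close (so a half turn about z gives the same grasp; the last joint's range is limited). The gripper opens to 87 mm and grips with 3 to 60 N. Pads are 19 mm wide; open, the fingers measure 117 mm over their backs; the gripper's body (75 mm by 190 mm) begins 51 mm behind the grasp point.
Start: joints at [-51.475, 22.042, 0.453, 0, -68.411, -14.817], TCP at [0.251, -0.572, 0.223] pointing down, gripper open.
Joint ranges: [-179.83, 179.83], [-69.29, 118.12], [-61.27, 80.66], [-181.25, 117.63], [-171.15, -9.14], [-177.46, 177.46]. Speed limits (degrees/s): [159.86, 159.86, 180, 180, 180, 180].

## Interface

Orientations are given as a 3x3 rotation matrix whose columns are the frame's x, y, z axes.
In Python, from station import sense, cams, r gives the robot as it stands. The module is installed in compiled form; this text tells all that it offers.
- The arm moves only by the tool step_arm, never from a script. Its argument "targets" is text: rows parted by semicolons, each of 4 numbers parted by spaces: the shift along the tool's x, y, z in cm, then the turn about the tool's z in degrees. In form: x y z turn; .... A call has 1 to 12 rows; each row shifts and turns the commanded pose from where the row before left it, along the tool's axes as they then stand; what a row does not reach is not made up. A row lasts 1/12 s, in which the tool goes at most 41.7 mm and 7.16 degrees, less where a joint would pass 70% of its speed; a pose out of reach is approached as far as the arm can. A call with a gripper value outside its range is refused whole. "claw" is the finger opening in cm, from 0 to 8.7, set as the call begins (left out, the last holds). The fingers move at their own pace and stop on an object; the grip force is fixed at half the most. Time passes only in rows, so rows that do not move let the fingers close. It gives the time, the measured TCP pose, the force, the opening and the grip force at its end, in the units of the state.
- sense(): the state, without advancing time (a new reading comes with each control period).
- cams.capture(name): name is "scene" or "top" or "wrist"; returns a dict with "frame" (480x640x3 uint8, blue, green, red), "vertical_fov" (degrees; the focal length in pixels is half the picture's height over the tangent of half this angle, whatever the lens; pixels are square), "cx", "cy" (the principal point, pixels), "eye" and "rotation" of the camera in the world; the wrist camera has in their place "tool_from_camera" (4x4, takes a point from camera to tool coordinates, whose origin is the TCP and whose axes are the flange's). Camera axes: x right, y down, z forward; pixel columns grow to the right and rows downward; lengths in m; the calibration is good to about 2 mm. A picture is of the moment at which its call begins: read the wrist's pose just before it. There is no depth.
- r.finish_job(): hands the job in; it is judged then, once.
The state is a dict: "time_s": time; "joints": joint angles; "joint_velocities": joint speeds; "effort": joint torques, N m; "tcp_pos": TCP position; "ee_rot": TCP orientation; "wrist_force": force on the tool from outside, world axes, zero at the start; "moment": the same for the moment, N m; "gripper_width": opening from 0.0 (shut) to 1.0 (fully open); "gripper_force": force on a finger pad.
Only numpy, scipy, OpenCV 4.12 (cv2) and the standard library are available. Lean on these libraries where they do the work, as an engineer would, in place of code of your own. Each camera call takes 0.05 s, during which the arm holds its last target. There are 200 camera calls.

## Task

The white shelf lies upside down with its light-bar housing screwed on. Start the light module, plug end first, into the open end of the aluminium channel and let go of it; then take the wooden push stick and with its blade feed the module along the channel until its plug snaps past the hidden contact springs and rests fully home against the stop. Push gently (never harder than 25 N, or the module cracks), then pull the stick out, lay it flat on the counter and leave the other things where they are.

Things in the scene. Friction and masses are not known exactly. Their poses are not given: they have to be found in the camera images.
- shelf: White shelf board 352 x 140 x 22 mm lying upside down, fixed on the counter, with an aluminium light-bar channel on it. Origin: on the counter (z = 0) below the centre of the channel's mouth; x is the feeding direction into the channel, y across, z up. The board spans x = -12 to 340, y = -95 to 45 mm. The channel runs along y = 0; its floor (from x = -12 mm on) is 25 mm above the counter.
- mouth (a point): Centre of the channel's open end, on its floor, 25 mm above the counter; axes as the shelf's. Black lead-in cheeks flare the mouth from 29 mm wide at x = -4 mm to 21 mm, the inner width from x = 13 mm on. Side walls 3 mm thick, 14.5 mm high. Sliding the module along the channel takes about 1 N.
- lips (a point): Where the channel's overhanging lips begin, 15 mm in from the mouth; the point is in mid-slot at the height of their underside, 11.5 mm above the channel floor. From here on the lips leave only a 12 mm wide slot on top, too narrow for fingers. Axes as the shelf's.
- cover (a point): Top edge, nearest the mouth, of the opaque black end housing that covers the channel from 155 to 245 mm in. Unseen inside, a rigid stop 186 to 222 mm from the mouth (differs each time, not measured) and two spring rollers: they resist from 9 mm before the stop, rising to about 9 N (12 at most), easing to nothing 4 mm before it, then snap in behind the plug's head and hold it on the stop.
- hooks (a point): Point on the board midway between two white J hooks that stand 72 mm above the counter, 270 to 305 mm from the mouth in the feeding direction; axes as the shelf's.
- module_mid (a point): Centre of the light module, half-way up: a rigid aluminium strip with white top and six yellow light chips, 18 mm wide, 9 high, 100 long over all, about 50 g, lying flat. x points along it to the plug, z up. The strip reaches from x = -50 (tail) to 34 mm, the black plug from there to 50 mm (neck 7 mm wide, then a round head 10 mm across).
- module_nose (a point): Foremost point of the module's plug, 50 mm ahead of the module's centre on its axis, 4.5 mm above its underside.
- stick_grip (a point): Centre of the push stick's handle, half-way up, 18 mm above the stick's underside. Beech stick, 60 g, lying on the counter: handle 70 mm long, 18 wide, 36 high; in front of it a straight blade 150 long, 12 wide, 8 high, flat on the same underside. x points along the stick to the blade's tip, 185 mm ahead of this point; z up.
- stick_tip (a point): Middle of the end face of the stick's blade, 4 mm above the stick's underside; axes as the stick's.
- mug: White mug, 76 mm across, 85 mm high; origin under its centre. A bystander.
- driver: Screwdriver lying on the counter; origin under its middle. A bystander.
- endcap: Black plastic end cap for the light bar, 26 x 34 x 14 mm, lying on the counter, for later; origin under its centre. A bystander.
Not all that is in view belongs to the job. What is shaped like the part that bears module_mid but pink or purple is not meant. Of the things that look like the part that bears stick_grip, take the one that is farthest from the robot's base at the start.

How it is judged:
By the outcome, as a careful person would: the job done as asked, in the order asked, and still so for the second after the job is handed in, with the robot touching nothing.
It also fails if it takes over 72 s, if anything falls off the work surface, if the arm or the gripper's body presses on something with over 40 N, if the wrist force passes 120 N, or if a joint passes its speed limit or range.

## Working session

There is one attempt and no reset: what is moved stays moved. The work goes in short steps, Python scripts to look and compute and a tool call to move; the robot and the scene stay as the last step left them, time stands still between calls to the robot, and variables do not carry over. Pictures are saved under pics/ and viewed, at most 10 in all, crops included, and the job is handed in when it is done.

Besides the shell and the picture viewer there is one more tool, called as name(argument=value, ...), one argument or row to a line, values as JSON. step_arm: Moves the arm, as the interface text tells. Its arguments: {"type":"object","properties":{"targets":{"type":"string"},"claw":{"type":"number"}},"required":["targets"]}

```bash
mkdir -p pics; cat > h.py <<'E'
from station import sense, cams, r
import numpy as np, cv2
def cap(name,fn=None):
    s=sense(); c=cams.capture(name); f=c["frame"]
    if fn: cv2.imwrite("pics/"+fn,f)
    F=f.shape[0]/2/np.tan(np.radians(c["vertical_fov"])/2)
    if name=="wrist":
        T=np.array(c["tool_from_camera"]); R=np.array(s["ee_rot"]).reshape(3,3)
        eye=np.array(s["tcp_pos"])+R@T[:3,3]; rot=R@T[:3,:3]
    else: eye=np.array(c["eye"]); rot=np.array(c["rotation"]).reshape(3,3)
    return dict(f=f,F=F,cx=c["cx"],cy=c["cy"],eye=eye,rot=rot,raw=c)
def pt(c,u,v,z):
    d=c["rot"]@np.array([(u-c["cx"])/c["F"],(v-c["cy"])/c["F"],1.])
    return c["eye"]+d*(z-c["eye"][2])/d[2]
def pix(c,p):
    q=c["rot"].T@(np.array(p)-c["eye"]); return q[:2]/q[2]*c["F"]+[c["cx"],c["cy"]]
E
python3 - <<'E'
from h import *
for n in ["scene","top"]:
    c=cap(n,n+"0.png"); print(n,c["F"],c["cx"],c["cy"],c["eye"],c["rot"].round(3).tolist(),[k for k in c["raw"]])
c=cap("wrist","w0.png"); print(c["eye"],c["rot"].round(3).tolist(),c["raw"]["tool_from_camera"],c["F"]); print(sense())
E
```

```text
scene 580.8088147239331 323.01294000254535 242.33194865549268 [1.12717765 0.24744008 1.15719976] [[-0.365, 0.795, -0.484], [0.931, 0.312, -0.189], [0.001, -0.519, -0.855]] ['frame', 'vertical_fov', 'cx', 'cy', 'eye', 'rotation']
top 612.829211842247 305.47513943293 242.35781579916974 [0.32476596 0.040059   1.25567868] [[0.015, -0.988, 0.155], [-1.0, -0.019, -0.025], [0.027, -0.154, -0.988]] ['frame', 'vertical_fov', 'cx', 'cy', 'eye', 'rotation']
[ 0.18196926 -0.60210241  0.38261097] [[-0.402, 0.88, 0.252], [0.916, 0.385, 0.113], [0.003, 0.276, -0.961]] [[-2.85782898e-04 -9.61100062e-01 -2.76200268e-01  7.55296080e-02]
 [ 9.99999582e-01 -5.14648269e-04  7.56138676e-04  3.10184611e-04]
 [-8.68870918e-04 -2.76199937e-01  9.61099808e-01 -1.61022751e-01]
 [ 0.00000000e+00  0.00000000e+00  0.00000000e+00  1.00000000e+00]] 359.5629592362821
{'time_s': 0.15, 'joints': array([-5.14744687e+01,  2.20797518e+01,  3.98404460e-01, -2.00729043e-02,
       -6.84131479e+01, -1.48186308e+01]), 'joint_velocities': array([-0.04614175, -0.11754089,  0.19212979,  0.20350965, -0.13088649,
       -0.04070605]), 'effort': array([ 6.32097381e-04, -3.91052592e+01,  1.87587368e+01,  4.22233030e+00,
        1.23340893e-02, -1.53747023e-04]), 'tcp_pos': array([ 0.25113213, -0.57182454,  0.22172592]), 'ee_rot': array([[-9.15666059e-01, -4.01939139e-01, -7.72388711e-04],
       [-4.01939867e-01,  9.15664848e-01,  1.49315145e-03],
       [ 1.07093184e-04,  1.67768192e-03, -9.99998587e-01]]), 'wrist_force': array([-0.27426099, -0.28383126,  0.18703365]), 'moment': array([-0.01320553, -0.02713826, -0.00322113]), 'gripper_force': 0.0, 'gripper_width': 1.0039036981132345}
```

```bash
ls pics
```

```text
scene0.png
top0.png
w0.png
```

View pics/top0.png

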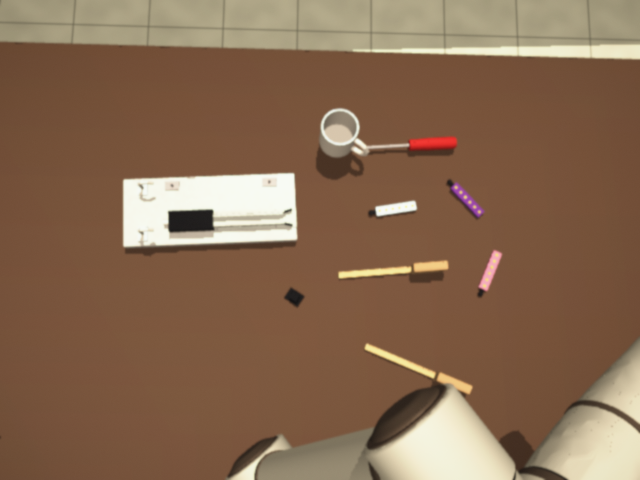

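View pics/scene0.png

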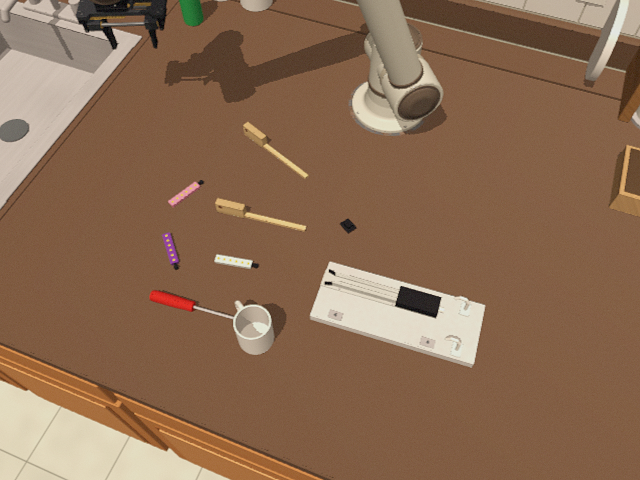

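Top view: there are three module-shaped things, white (393,209), purple (466,199) and pink (490,271). Only the white one is neither pink nor purple, so it is the module. There are two sticks, at (393,270) and (418,369). The first should be farther from the base, which I'll check with numbers and a crop. The shelf's mouth is on the right at about (292,226), the cover at (190,220), the mug at (340,133), and the end cap at (294,297).

```bash
python3 - <<'E'
from h import *
c=cap("top"); f=c["f"]
P=lambda n,u,v,z:print(n,pt(c,u,v,z).round(4), "r",round(float(np.hypot(*pt(c,u,v,z)[:2])),3))
P("stickA handle",431,267,.036);P("stickA tip",340,275,.008)
P("stickB handle",455,382,.036);P("stickB tip",366,347,.008)
P("mod plug",371,213,.0045);P("mod tail",416,207,.0045)
P("mouth lo",292,226,.036);P("mouth hi",291,211,.036);P("cover",213,221,.04)
for n,u,v in [("b1",123,180),("b2",294,174),("b3",297,241),("b4",124,248)]:P(n,u,v,.022)
P("endcap",294,297,.014);P("mug",339,150,0)
cv2.imwrite("pics/crop1.png",cv2.resize(f[150:400,110:510],None,fx=2,fy=2,interpolation=cv2.INTER_CUBIC))
E
```

```text
stickA handle [ 0.4704 -0.244   0.036 ] r 0.53
stickA tip [ 0.4538 -0.0628  0.008 ] r 0.458
stickB handle [ 0.2446 -0.2875  0.036 ] r 0.378
stickB tip [ 0.3092 -0.1162  0.008 ] r 0.33
mod plug [ 0.5853 -0.1271  0.0045] r 0.599
mod tail [ 0.6002 -0.2218  0.0045] r 0.64
mouth lo [0.5486 0.0374 0.036 ] r 0.55
mouth hi [0.5795 0.04   0.036 ] r 0.581
cover [0.5548 0.1964 0.04  ] r 0.589
b1 [0.6401 0.3861 0.022 ] r 0.748
b2 [0.6608 0.0353 0.022 ] r 0.662
b3 [0.5203 0.0266 0.022 ] r 0.521
b4 [0.4991 0.3755 0.022 ] r 0.625
endcap [0.4068 0.0306 0.014 ] r 0.408
mug [ 0.7216 -0.0596  0.    ] r 0.724
```

View pics/crop1.png

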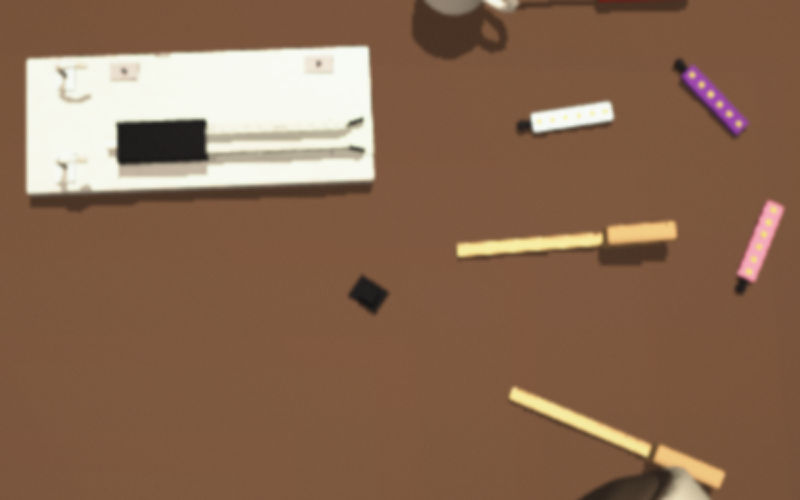

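The crop confirms it. The white module at crop (570,117) has its plug to the left, and stick A at crop (565,238) is at r 0.53 against 0.38 for B, so A is the one meant. Shelf x is about +y in the world, and its mouth is near (0.564, 0.041). I'll turn the tool along the module and move over it.

step_arm(
  targets="0 0 0.6 -6.8;0 0 0.6 -6.8;0 0 0.6 -6.8;0 0 0.6 -6.8;0 0 0.6 -6.8;0 0 0.6 -6.8;0 0 0.6 -6.8;0 0 0.6 -6.8;0 0 0.6 -6.8;0 0 0.6 -6.8;0 0 0.6 -7;-2.7 -3.1 0.6 0",
  claw=8.7,
)

```text
time_s: 1.2
tcp_pos: [0.2752, -0.544, 0.1496]
ee_rot: [[0.15, -0.989, -0.001], [-0.989, -0.15, -0.001], [0.001, 0.001, -1.0]]
wrist_force: [2.2, -1.1, -0.1]
gripper_width: 0.999
gripper_force: 0.0
```

step_arm(
  targets="-2.6 -3.07 0 0;-2.6 -3.07 0 0;-2.6 -3.07 0 0;-2.6 -3.07 0 0;-2.6 -3.07 0 0;-2.6 -3.07 0 0;-2.6 -3.07 0 0;-2.6 -3.07 0 0;-2.6 -3.07 0 0;-2.6 -3.07 0 0;-2.6 -3.07 0 0;-2.6 -3.07 0 0",
)

```text
time_s: 2.2
tcp_pos: [0.5957, -0.1748, 0.1505]
ee_rot: [[0.152, -0.988, -0.0], [-0.988, -0.152, 0.0], [-0.0, 0.0, -1.0]]
wrist_force: [1.0, -0.1, 0.6]
gripper_width: 1.001
gripper_force: 0.0
```

```bash
cat >> h.py <<'E'
def yaw(): R=np.array(sense()["ee_rot"]).reshape(3,3); return np.degrees(np.arctan2(R[1,0],R[0,0]))
def rel(p,deg):  # cm move in tool axes (present frame) and turn (deg) to bring TCP to p and tool x to heading deg (mod 180)
    s=sense(); R=np.array(s["ee_rot"]).reshape(3,3); d=R.T@(np.array(p)-s["tcp_pos"])*100
    t=(yaw()-deg+90)%180-90
    return d.round(2),round(t,2)
def rect(c,mask,z):
    n,l,st,ce=cv2.connectedComponentsWithStats(mask.astype(np.uint8)); 
    return [(i,st[i].tolist(),ce[i].round(1).tolist()) for i in range(1,n) if st[i][4]>60],l
E
python3 - <<'E'
from h import *
s=sense();print(s["time_s"],s["tcp_pos"],yaw(),s["joints"].round(1))
c=cap("wrist","w1.png"); print(c["eye"]); print(pix(c,[.5853,-.1271,.0045]),pix(c,[.6002,-.2218,.0045]))
E
```

```text
2.2 [ 0.59568061 -0.17483576  0.15051356] -81.2759851962268 [ -1.4  24.9  -5.9  -0.  -59.2  10.2]
[ 0.60706871 -0.24921927  0.3115323 ]
[328.21687202 277.16662671] [328.04468112 171.05943529]
```

View pics/w1.png

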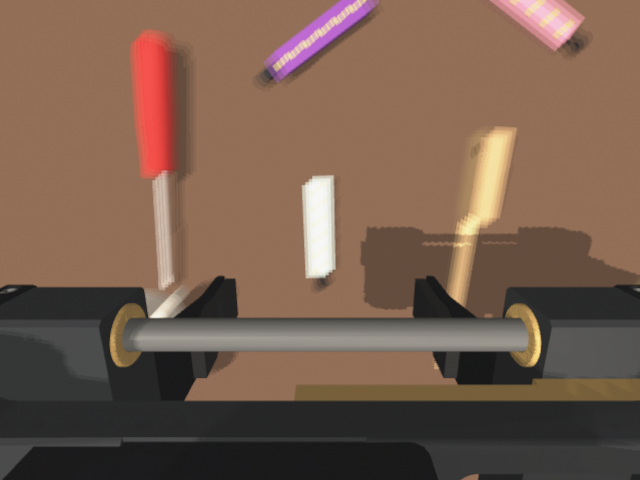

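The wrist view is a little blurred. The white module lies at (319,177)–(319,277) with its plug at about (321,285). Stick A is at right (490,175)→(460,300), with its blade running down the image. The gripper covers the lower part. I'll recapture and segment.

step_arm(
  targets="0 0 0 0;0 0 0 0",
)

```text
time_s: 2.42
tcp_pos: [0.5948, -0.1758, 0.15]
ee_rot: [[0.153, -0.988, -0.001], [-0.988, -0.153, 0.0], [-0.0, 0.001, -1.0]]
wrist_force: [-0.6, -0.5, -0.1]
gripper_width: 1.005
gripper_force: 0.0
```

```bash
python3 - <<'E'
from h import *
c=cap("wrist","w2.png"); f=c["f"].astype(int)
m=(f.min(2)>150); m[300:]=0
info,l=rect(c,m,0); print(info)
for i,st,ce in info:
    if st[4]<1500: continue
    pts=np.argwhere(l==i)[:,::-1].astype(np.float64)
    # project rim pixels to strip top and fit rectangle
    h=cv2.convexHull(pts.astype(np.float32))[:,0]
    for z in (.009,):
        w=np.array([pt(c,u,v,z)[:2] for u,v in h])*1000
        (x,y),wh,a=cv2.minAreaRect(w.astype(np.float32)); b=cv2.boxPoints(((x,y),wh,a)); print(z,x,y,wh,a)
        e=b[1]-b[0] if np.linalg.norm(b[1]-b[0])>np.linalg.norm(b[2]-b[1]) else b[2]-b[1]
        e=e/np.linalg.norm(e); e=e if e[1]>0 else -e
        ctr=np.array([x,y])+e*8; print("heading",np.degrees(np.arctan2(e[1],e[0])),"mid",ctr,"grip -37:",ctr-37*e)
        g=(ctr-37*e)/1000; print(rel([*g,.002],np.degrees(np.arctan2(e[1],e[0]))))
E
```

```text
[(3, [516, 0, 68, 41, 1248], [554.9, 15.4]), (11, [479, 129, 36, 90, 1766], [496.4, 172.5]), (12, [160, 171, 13, 112, 700], [165.6, 226.9]), (13, [311, 176, 24, 96, 1973], [322.8, 222.5]), (14, [464, 214, 16, 21, 235], [471.5, 225.2]), (16, [166, 287, 14, 13, 62], [173.1, 296.4])]
0.009 461.1036376953125 -241.40426635742188 (16.602943420410156, 73.51679229736328) 5.465738773345947
heading 95.46573 mid [ 460.34163463 -233.44063902] grip -37: [ 463.86589873 -270.27241468]
(array([ 7.29, 14.29, 14.83]), np.float64(3.25))
0.009 596.7171630859375 -176.97291564941406 (18.82505989074707, 84.45709991455078) 10.098006248474121
heading 100.09802 mid [ 595.31450033 -169.09684181] grip -37: [ 601.80181551 -205.52368355]
(array([ 2.98, -0.33, 14.81]), np.float64(-1.38))
```

The segmented strip measures 18.8 × 84.5 mm against a true 18 × 84, which is good. I'll descend on the tail.

step_arm(
  targets="1 -0.11 0 -1.4;1 -0.11 2 0;0.98 -0.11 2.5 0;0 0 3 0;0 0 3 0;0 0 2 0;0 0 1.2 0;0 0 0.8 0;0 0 0.3 0;0 0 0 0",
  claw=4.5,
)

```text
time_s: 3.3
tcp_pos: [0.6031, -0.206, 0.0029]
ee_rot: [[0.175, -0.985, 0.001], [-0.985, -0.175, -0.0], [0.0, -0.0, -1.0]]
wrist_force: [0.7, -0.1, 0.1]
gripper_width: 0.526
gripper_force: 0.0
```

step_arm(
  targets="0 0 0 0;0 0 0 0;0 0 0 0;0 0 0 0;0 0 0 0;0 0 0 0",
  claw=0.5,
)

```text
time_s: 3.8
tcp_pos: [0.6032, -0.2054, 0.0031]
ee_rot: [[0.176, -0.984, 0.001], [-0.984, -0.176, -0.0], [0.0, -0.001, -1.0]]
wrist_force: [-1.1, 0.6, 1.5]
gripper_width: 0.199
gripper_force: 30.0
```

The module is gripped (opening 17.3 mm, 30 N). Next I'll lift it and carry it over the channel, to look at the mouth with the wrist camera.

step_arm(
  targets="0 0 -1 0;0 0 -2 0;0 0 -3.5 0;0 0 -4 0;0 0 -4 0;-2 -0.1 -3 0;-3 -0.1 -2 0;-3.7 -0.2 -0.2 0;-3.7 -0.2 0 0;-3.7 -0.2 0 0;-3.7 -0.2 0 0;-3.7 -0.2 0 0",
)

```text
time_s: 4.8
tcp_pos: [0.5729, 0.0296, 0.2004]
ee_rot: [[0.175, -0.985, 0.001], [-0.985, -0.175, 0.0], [-0.0, -0.001, -1.0]]
wrist_force: [1.1, 0.7, -0.8]
gripper_width: 0.201
gripper_force: 30.0
```

step_arm(
  targets="-3.7 -0.2 0 0;-3 -0.2 0 0;-2 -0.2 0 0;-1 0 0 0;-0.5 0 0 6.7;0 0 0 0;0 0 0 0;0 0 0 0",
)

```text
time_s: 5.47
tcp_pos: [0.5616, 0.1286, 0.1997]
ee_rot: [[0.061, -0.998, -0.0], [-0.998, -0.061, -0.0], [0.0, 0.0, -1.0]]
wrist_force: [0.2, 0.8, -0.3]
gripper_width: 0.204
gripper_force: 30.0
```

```bash
python3 - <<'E'
from h import *
c=cap("wrist","w3.png"); s=sense(); print(s["time_s"],s["tcp_pos"],yaw(),s["gripper_width"])
print(pix(c,[.5645,.0413,.025]),c["eye"])
cv2.imwrite("pics/w3c.png",cv2.resize(c["f"][0:300,120:520],None,fx=2,fy=2,interpolation=cv2.INTER_CUBIC))
E
```

```text
5.5167 [0.56163131 0.12853507 0.19964905] -86.56125351056714 0.19619952228606824
[327.53362067 122.16908189] [0.56607357 0.05351638 0.36074027]
```

View pics/w3c.png

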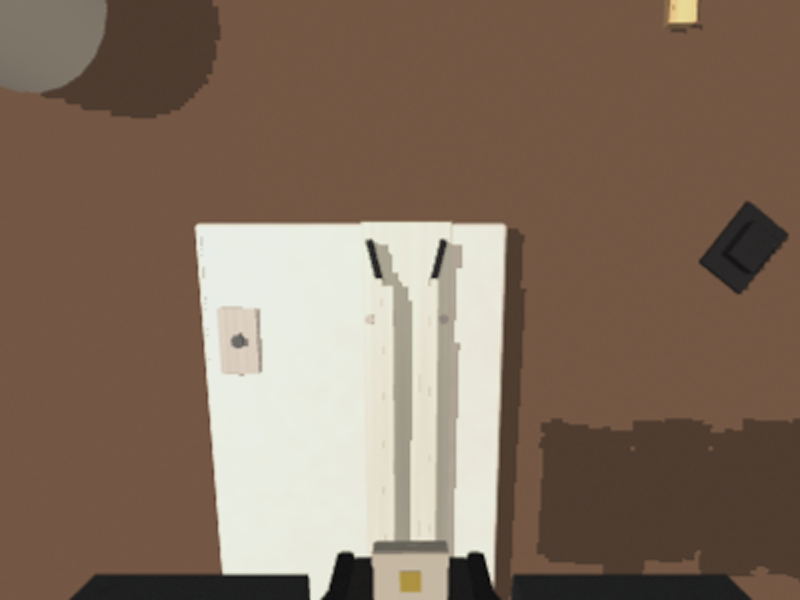

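The wrist crop shows the channel clearly. The board's front edge runs from crop (197,224) to (505,224), and the ledge corners are (361,222) and (451,222). The cheek tips are (369,240) and (444,240), narrowing to (379,277) and (435,277). The module's tail in the fingers is centred near x = 411.

```bash
python3 - <<'E'
from h import *
c=cap("wrist"); s=sense()
q=lambda n,u,v,z:print(n,(pt(c,u/2+120,v/2,z)*1000).round(1)) 
q("bL",197,224,.022);q("bR",505,224,.022)
q("ledgeL",361,222,.025);q("ledgeR",451,222,.025)
q("cheek tip mid",406.5,240,.0395);q("cheek end mid",407,277,.0395);q("L",369,240,.0395);q("R",444,240,.0395)
q("edge far",222,573,.022);q("edge near",495,573,.022)
z=s["tcp_pos"][2]+.006
for u,v in((373,545),(447,545),(411,545)): q("tail",u,v,z)
print(s["tcp_pos"],yaw())
g=cv2.cvtColor(c["f"],cv2.COLOR_BGR2GRAY)
for v in (130,139,200,240): print(v,g[v,290:360].tolist())
E
```

```text
bL [661.8  38.3  22. ]
bR [525.1  30.2  22. ]
ledgeL [588.8  33.3  25. ]
ledgeR [549.3  31.   25. ]
cheek tip mid [568.3  40.2  39.5]
cheek end mid [567.2  55.3  39.5]
L [584.2  41.2  39.5]
R [552.4  39.3  39.5]
edge far [652.8 205.8  22. ]
edge near [514.  197.5  22. ]
tail [570.9 114.1 205.6]
tail [553.9 113.1 205.6]
tail [562.2 113.6 205.6]
[0.56167339 0.12856432 0.19962481] -86.5843669944061
130 [234, 234, 235, 235, 235, 235, 235, 235, 234, 234, 233, 231, 232, 234, 211, 124, 45, 45, 74, 142, 164, 163, 164, 164, 164, 165, 217, 231, 231, 230, 230, 231, 231, 230, 231, 231, 232, 232, 231, 231, 230, 229, 229, 230, 231, 231, 231, 165, 49, 42, 58, 131, 161, 165, 163, 164, 167, 167, 167, 167, 166, 217, 232, 231, 231, 230, 230, 231, 231, 230]
139 [234, 234, 234, 234, 234, 234, 234, 234, 234, 234, 234, 231, 232, 234, 233, 231, 229, 197, 164, 163, 145, 145, 159, 163, 163, 164, 166, 164, 163, 215, 230, 230, 230, 230, 230, 231, 232, 232, 231, 231, 230, 229, 228, 230, 221, 187, 165, 164, 157, 160, 163, 162, 165, 165, 162, 165, 166, 167, 217, 232, 231, 230, 230, 230, 230, 231, 230, 231, 230, 230]
200 [232, 232, 232, 232, 232, 232, 232, 232, 233, 233, 233, 233, 230, 227, 229, 228, 227, 226, 226, 226, 226, 225, 224, 224, 226, 227, 213, 174, 157, 156, 153, 153, 154, 155, 157, 158, 213, 228, 227, 215, 217, 222, 222, 223, 209, 217, 226, 226, 192, 158, 156, 158, 159, 158, 161, 163, 165, 165, 165, 216, 231, 231, 231, 231, 231, 230, 230, 230, 230, 229]
240 [232, 232, 232, 232, 232, 232, 232, 232, 232, 232, 232, 232, 231, 226, 225, 225, 224, 224, 224, 223, 223, 210, 215, 223, 224, 226, 219, 181, 155, 154, 152, 151, 151, 152, 153, 208, 226, 225, 222, 222, 224, 224, 223, 223, 223, 222, 223, 207, 171, 154, 154, 156, 157, 157, 161, 165, 164, 164, 214, 229, 230, 229, 230, 230, 230, 231, 231, 231, 231, 231]
```

Camera and TCP agree on where the tail is held (lateral 0.4 mm). The channel heading is 93.4° and its midline passes near (0.568, 0.040), while the top camera says 0.5645. I'll drop lower for a tighter measure of the lateral offset.

step_arm(
  targets="0.6 -0.5 2 0;0 0 3 0;0 0 3 0;0 0 1.5 0;0 0 0 0;0 0 0 0;0 0 0 0",
)

```text
time_s: 6.15
tcp_pos: [0.5682, 0.1238, 0.106]
ee_rot: [[0.06, -0.998, 0.003], [-0.998, -0.06, 0.001], [-0.0, -0.003, -1.0]]
wrist_force: [-0.3, 0.9, -0.0]
gripper_width: 0.203
gripper_force: 30.0
```

```bash
python3 - <<'E'
from h import *
c=cap("wrist","w4.png"); s=sense();print(s["tcp_pos"],yaw())
cv2.imwrite("pics/w4c.png",cv2.resize(c["f"][0:200,220:420],None,fx=3,fy=3,interpolation=cv2.INTER_CUBIC))
E
```

```text
[0.56829442 0.12402995 0.10638038] -86.5720318613845
```

View pics/w4c.png

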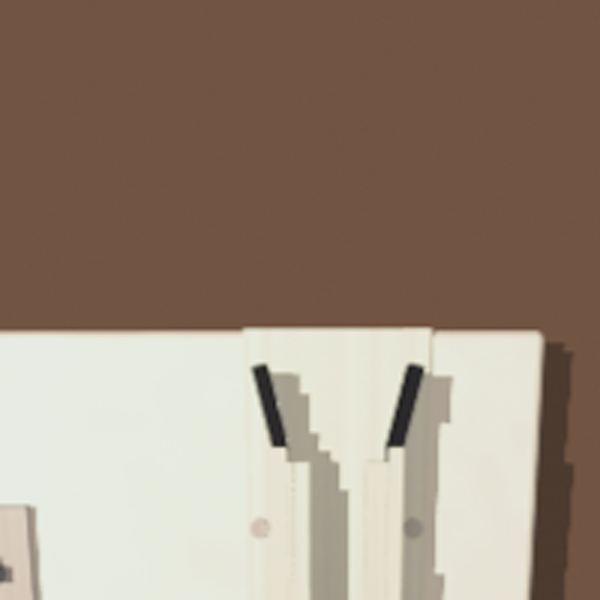

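Closer view: the cheek tips are at crop (252–267,366) and (408–423,366), their ends meet at mid 337.7 at row 446, and the ledge mid is 337.5 at row 328.

```bash
python3 - <<'E'
from h import *
c=cap("wrist"); s=sense()
q=lambda u,v,z:pt(c,220+u/3,v/3,z)*1000
for n,u,v,z in [("tip mid",337.5,366,.0395),("tipLin",267,366,.0395),("tipRin",408,366,.0395),("end mid",337.8,446,.0395),("ledge",337.5,328,.025),("ledgeL",243,328,.025),("ledgeR",432,330,.025),("bR",543,333,.022)]: print(n,q(u,v,z).round(1))
h=np.radians(93.4); x=np.array([np.cos(h),np.sin(h)]); y=np.array([-x[1],x[0]])
m=(q(337.5,366,.0395)[:2]+4*x); print("mouth",m)
t=s["tcp_pos"][:2]*1000; print("tcp in shelf frame",(t-m)@x,(t-m)@y)
# target: TCP at shelf x=-95, bottom 2 mm above floor
for sx,z in ((-95,.0301),): print(rel([*((m+sx*x)/1000),z],93.4))
E
```

```text
tip mid [568.9  40.5  39.5]
tipLin [583.   41.3  39.5]
tipRin [554.8  39.6  39.5]
end mid [567.8  56.   39.5]
ledge [569.2  32.3  25. ]
ledgeL [589.1  33.5  25. ]
ledgeR [549.2  31.5  25. ]
bR [525.1  30.5  22. ]
mouth [568.65042217  44.4510483 ]
tcp in shelf frame 79.53255481868828 -4.229300273802707
(array([17.46,  0.46,  7.61]), np.float64(0.02))
```

The two heights agree on mouth (0.5686, 0.0445), with an inner width of 28.2 mm against a true 29. I'll back out, go down to 1.5 mm above the channel floor, and check before feeding.

step_arm(
  targets="1.5 0.06 0 0;3 0.1 0 0;3.5 0.1 0 0;3.5 0.1 0 0;3 0.1 0 0;2 0 1 0;1 0 2 0;0 0 2 0;0 0 1.5 0;0 0 0.8 0;0 0 0.35 0;0 0 0 0",
)

```text
time_s: 7.25
tcp_pos: [0.5729, -0.0514, 0.0281]
ee_rot: [[0.06, -0.998, -0.0], [-0.998, -0.06, -0.0], [0.0, 0.0, -1.0]]
wrist_force: [-0.4, 0.4, -1.3]
gripper_width: 0.198
gripper_force: 30.0
```

```bash
cat >> h.py <<'E'
M=np.array([.56865,.04445]); H=93.4
X=np.array([np.cos(np.radians(H)),np.sin(np.radians(H))]); Y=np.array([-X[1],X[0]])
def shelf(p): d=np.array(p[:2])-M; return np.array([d@X,d@Y])*1000
E
python3 - <<'E'
from h import *
s=sense();print(s["time_s"],s["tcp_pos"],yaw(),shelf(s["tcp_pos"]))
a=cap("scene")
u=pix(a,[.5686,.0445,.03]).astype(int);print(u)
x0,y0=max(u[0]-90,0),max(u[1]-70,0)
cv2.imwrite("pics/pre.png",cv2.resize(a["f"][y0:y0+140,x0:x0+180],None,fx=4,fy=4,interpolation=cv2.INTER_CUBIC))
E
```

```text
7.25 [ 0.5728536  -0.05135364  0.02811969] -86.5758000800601 [-95.88431184   1.48556849]
[329 277]
```

View pics/pre.png

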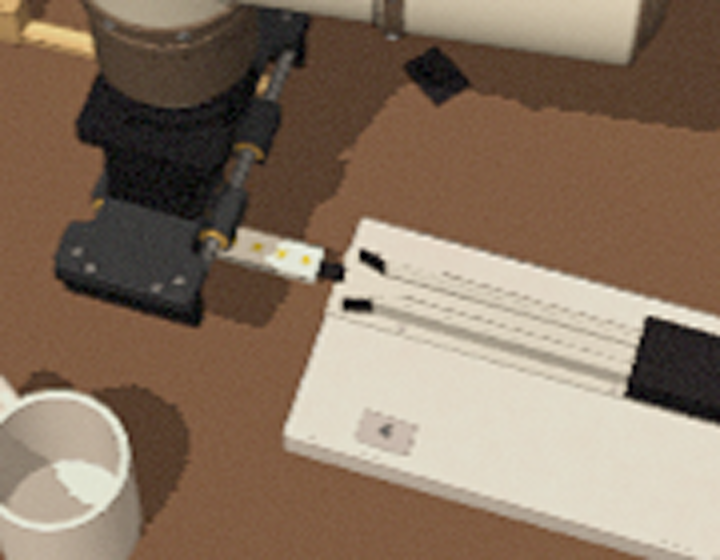

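The module lines up with the mouth, its nose just at the ledge near crop (335,270), and the cheeks are at (372,262) and (357,304). I'll correct y by 1.5 mm and z by 1.2 mm, then feed gently.

step_arm(
  targets="0 -0.15 -0.12 0;-0.3 0 0 0;-0.5 0 0 0;-0.5 0 0 0;-0.5 0 0 0;-0.5 0 0 0;-0.5 0 0 0;-0.4 0 0 0;-0.3 0 0 0;0 0 0 0",
)

```text
time_s: 8.13
tcp_pos: [0.5722, -0.0155, 0.0292]
ee_rot: [[0.06, -0.998, -0.0], [-0.998, -0.06, -0.0], [0.0, 0.0, -1.0]]
wrist_force: [-0.5, 0.5, 0.4]
gripper_width: 0.199
gripper_force: 30.0
```

step_arm(
  targets="-0.2 0 0 0;-0.4 0 0 0;-0.4 0 0 0;-0.4 0 0 0;-0.3 0 0 0;0 0 0 0",
)

```text
time_s: 8.63
tcp_pos: [0.5712, 0.0014, 0.0293]
ee_rot: [[0.06, -0.998, 0.0], [-0.998, -0.06, 0.0], [-0.0, -0.0, -1.0]]
wrist_force: [0.7, 0.2, -0.8]
gripper_width: 0.2
gripper_force: 30.0
```

There's no contact force. I'll feed 20 mm more, lower 1 mm and release.

step_arm(
  targets="-0.2 0 0 0;-0.4 0 0 0;-0.4 0 0 0;-0.4 0 0 0;-0.4 0 0 0;-0.2 0 0 0;0 0 0.06 0;0 0 0.04 0;0 0 0 0",
)

```text
time_s: 9.38
tcp_pos: [0.5699, 0.0207, 0.0281]
ee_rot: [[0.059, -0.998, -0.0], [-0.998, -0.059, -0.0], [0.0, 0.0, -1.0]]
wrist_force: [0.1, -0.9, -0.0]
gripper_width: 0.201
gripper_force: 30.0
```

step_arm(
  targets="0 0 0 0;0 0 0 0;0 0 0 0;0 0 0 0",
  claw=3.2,
)

```text
time_s: 9.72
tcp_pos: [0.57, 0.0206, 0.0283]
ee_rot: [[0.059, -0.998, 0.0], [-0.998, -0.059, 0.0], [0.0, -0.0, -1.0]]
wrist_force: [0.0, 0.4, 0.1]
gripper_width: 0.349
gripper_force: 0.0
```

```bash
python3 - <<'E'
from h import *
s=sense();print(s["tcp_pos"],yaw(),shelf(s["tcp_pos"]),s["gripper_width"])
# stick A refined from first good wrist image (w2): redo from top view rough; print move to look
print(rel([.4704+.0,-.215,.15],95.5))
E
```

```text
[0.57003974 0.02064545 0.02831468] -86.60073545667487 [-23.84507522   0.02446597] 0.34930981826837326
(array([ 22.93,  11.34, -12.17]), np.float64(-2.1))
```

The module is released in the channel. I'll lift away and go look at stick A.

step_arm(
  targets="0 0 -1 0;0 0 -2.5 0;0 0 -3.5 0;1 0.5 -3.5 0;2.5 1.5 -2.5 0;3.3 1.8 -1 -1;3.5 1.8 0 -1;3.5 1.8 0 0;3.5 1.8 0 0;2.5 1.4 0 0;1.5 0.7 0 0;0 0 0 0",
)

```text
time_s: 10.72
tcp_pos: [0.473, -0.203, 0.1692]
ee_rot: [[0.09, -0.996, 0.001], [-0.996, -0.09, -0.0], [0.0, -0.001, -1.0]]
wrist_force: [-0.2, -0.1, -0.2]
gripper_width: 0.369
gripper_force: 0.0
```

step_arm(
  targets="0 0 0 0;0 0 0 0",
)

```text
time_s: 10.88
tcp_pos: [0.4748, -0.2003, 0.1688]
ee_rot: [[0.094, -0.996, 0.001], [-0.996, -0.094, -0.0], [0.0, -0.001, -1.0]]
wrist_force: [0.3, -0.0, 0.7]
gripper_width: 0.369
gripper_force: 0.0
```

```bash
python3 - <<'E'
from h import *
c=cap("wrist","w5.png"); s=sense();print(s["time_s"],s["tcp_pos"],yaw())
print("pred",pix(c,[.4704,-.244,.036]))
f=c["f"].astype(int); b,g,rr=f[...,0],f[...,1],f[...,2]
m=((rr>170)&(rr-b>35)&(g>120)); m[300:]=0
info,l=rect(c,m,0)
for i,st,ce in info: print(st,ce)
cv2.imwrite("pics/w5.png",c["f"])
a=cap("scene"); u=[300,262]
cv2.imwrite("pics/rel.png",cv2.resize(a["f"][230:350,280:440],None,fx=4,fy=4,interpolation=cv2.INTER_CUBIC))
w=c["f"][:330]; q=cv2.resize(a["f"][230:340,290:430],None,fx=2.29,fy=3,interpolation=cv2.INTER_CUBIC)
cv2.imwrite("pics/both.png",np.hstack([w[:,160:640],q[:330,:320]]))
E
```

```text
10.9333 [ 0.47490916 -0.19992808  0.16863504] -84.53962552123826
pred [335.49948969 177.57799319]
[309, 0, 95, 52, 178] [366.5, 23.3]
[563, 108, 77, 89, 3564] [607.6, 153.4]
[321, 135, 23, 165, 2832] [331.4, 204.5]
[498, 184, 81, 103, 1683] [540.6, 231.6]
```

View pics/both.png

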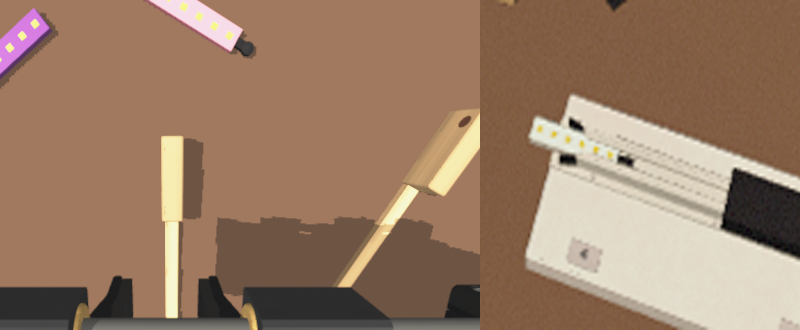

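The module sits in the mouth, straight, with its tail outside (right panel, (540,130)→(625,160)). Stick A's handle is at full-image columns 321–343, rows 135–221, and the blade is centred at about column 331, running down past row 300.

```bash
python3 - <<'E'
from h import *
c=cap("wrist"); f=c["f"].astype(int); b,g,rr=f[...,0],f[...,1],f[...,2]
m=((rr>170)&(rr-b>35)&(g>120))
ed={}
for v in (140,150,170,190,210,230,245,260,275): 
    u=np.where(m[v,300:360])[0]+300; ed[v]=(u.min(),u.max()+1)
print(ed)
rows=[v for v in range(120,300) if m[v,328:335].mean()>.6]; print(rows[0],rows[-1])
top=[];bl=[]
for v in (140,150,170,190,210):
    p=pt(c,ed[v][0],v+.5,.036),pt(c,ed[v][1],v+.5,.036); top.append((p[0]+p[1])/2); w=np.linalg.norm(p[0]-p[1]); print(v,top[-1].round(4),w.round(4))
for v in (230,245,260,275):
    p=pt(c,ed[v][0],v+.5,.008),pt(c,ed[v][1],v+.5,.008); bl.append((p[0]+p[1])/2); w=np.linalg.norm(p[0]-p[1]); print(v,bl[-1].round(4),w.round(4))
for n,q in (("h",top),("b",bl),("all",top+bl)):
    q=np.array(q)[:,:2]; vx,vy,x0,y0=cv2.fitLine(q.astype(np.float32),cv2.DIST_L2,0,.01,.01).ravel()
    if vy<0: vx,vy=-vx,-vy
    print(n,np.degrees(np.arctan2(vy,vx)),x0,y0)
e1=pt(c,332,rows[0],.036)
for v in (220,221,222): print("front top edge",pt(c,332,v,.036).round(4))
print("rear edge",e1)
E
```

```text
{140: (np.int64(321), np.int64(344)), 150: (np.int64(321), np.int64(344)), 170: (np.int64(321), np.int64(344)), 190: (np.int64(321), np.int64(343)), 210: (np.int64(322), np.int64(343)), 230: (np.int64(325), np.int64(339)), 245: (np.int64(325), np.int64(339)), 260: (np.int64(325), np.int64(339)), 275: (np.int64(325), np.int64(339))}
135 299
140 [ 0.4759 -0.2721  0.036 ] 0.0181
150 [ 0.4752 -0.2645  0.036 ] 0.0182
170 [ 0.4736 -0.2489  0.036 ] 0.0185
190 [ 0.4724 -0.2328  0.036 ] 0.018
210 [ 0.4703 -0.2163  0.036 ] 0.0174
230 [ 0.4677 -0.1921  0.008 ] 0.0129
245 [ 0.4663 -0.1776  0.008 ] 0.0131
260 [ 0.4648 -0.1629  0.008 ] 0.0132
275 [ 0.4632 -0.1478  0.008 ] 0.0134
h 95.64796 0.47346607 -0.24692848
b 95.78347 0.4654913 -0.17008466
all 95.88016 0.4699217 -0.21277566
front top edge [ 0.4699 -0.2083  0.036 ]
front top edge [ 0.4698 -0.2074  0.036 ]
front top edge [ 0.4697 -0.2066  0.036 ]
rear edge [ 0.47675051 -0.27616775  0.036     ]
```

Handle size 69 × 18 mm, heading 95.8°, and the tip prediction agrees with the top camera within 5 mm. I'll grip the handle at its centre (0.473, −0.2415).

step_arm(
  targets="1.5 0.2 1 -0.4;1.6 0.2 2.5 0;1 0.17 3 0;0 0 3 0;0 0 2.8 0;0 0 2 0;0 0 1.2 0;0 0 0.6 0;0 0 0.15 0;0 0 0 0",
  claw=4,
)

```text
time_s: 11.87
tcp_pos: [0.4734, -0.2415, 0.0058]
ee_rot: [[0.102, -0.995, 0.0], [-0.995, -0.102, -0.0], [0.0, -0.0, -1.0]]
wrist_force: [-0.1, -0.4, -0.2]
gripper_width: 0.459
gripper_force: 0.0
```

step_arm(
  targets="0 0 0 0;0 0 0 0;0 0 0 0;0 0 0 0;0 0 0 0;0 0 0 0",
  claw=0.5,
)

```text
time_s: 12.37
tcp_pos: [0.4732, -0.242, 0.0064]
ee_rot: [[0.101, -0.995, 0.001], [-0.995, -0.101, -0.0], [0.0, -0.001, -1.0]]
wrist_force: [-1.1, 1.6, 4.5]
gripper_width: 0.206
gripper_force: 30.0
```

The stick is gripped (17.9 mm). I'll lift it and line it up behind the module.

step_arm(
  targets="0 0 -0.6 0;0 0 -1.5 0;0 0 -2.5 0;0 0 -2.5 0;-0.3 -1.2 -1.5 0;-0.5 -2 0 0.6;-0.5 -2.5 0 0.6;-0.5 -2.5 0 0.6;-0.5 -2 0 0.6;-0.5 -1.2 0 0;0 0 0 0;0 0 0 0",
)

```text
time_s: 13.37
tcp_pos: [0.5835, -0.204, 0.0912]
ee_rot: [[0.06, -0.998, -0.002], [-0.998, -0.06, 0.0], [-0.001, 0.002, -1.0]]
wrist_force: [-0.8, -0.5, -0.3]
gripper_width: 0.202
gripper_force: 30.0
```

```bash
python3 - <<'E'
from h import *
s=sense();print(s["time_s"],s["tcp_pos"],yaw(),shelf(s["tcp_pos"]),s["gripper_width"])
print(rel([*(M-.245*X),.0324],H))
a=cap("scene"); cv2.imwrite("pics/stk.png",cv2.resize(a["f"][150:350,190:440],None,fx=3,fy=3,interpolation=cv2.INTER_CUBIC)[:600])
E
```

```text
13.3667 [ 0.5835105  -0.20399052  0.09120653] -86.56559833182652 [-2.48884546e+02 -1.00236928e-01] 0.20155711335313956
(array([-0.39,  0.  ,  5.88]), np.float64(0.03))
```

step_arm(
  targets="0 0 1 0;0 0 1.5 0;0 0 1.5 0;0 0 1 0;0 0 0.6 0;0 0 0.25 0;0 0 0 0;0 0 0 0",
)

```text
time_s: 14.08
tcp_pos: [0.5844, -0.2046, 0.0337]
ee_rot: [[0.06, -0.998, 0.001], [-0.998, -0.06, -0.0], [0.0, -0.001, -1.0]]
wrist_force: [0.2, -0.0, -0.5]
gripper_width: 0.205
gripper_force: 30.0
```

```bash
python3 - <<'E'
from h import *
s=sense();print(s["time_s"],s["tcp_pos"],yaw(),shelf(s["tcp_pos"]),s["gripper_width"])
a=cap("scene"); cv2.imwrite("pics/stk.png",cv2.resize(a["f"][210:330,240:400],None,fx=5,fy=5,interpolation=cv2.INTER_CUBIC))
E
```

```text
14.0833 [ 0.5844224  -0.20456683  0.03370916] -86.58627699418092 [-249.51392429   -0.97635125] 0.20515979288489472
```

View pics/stk.png

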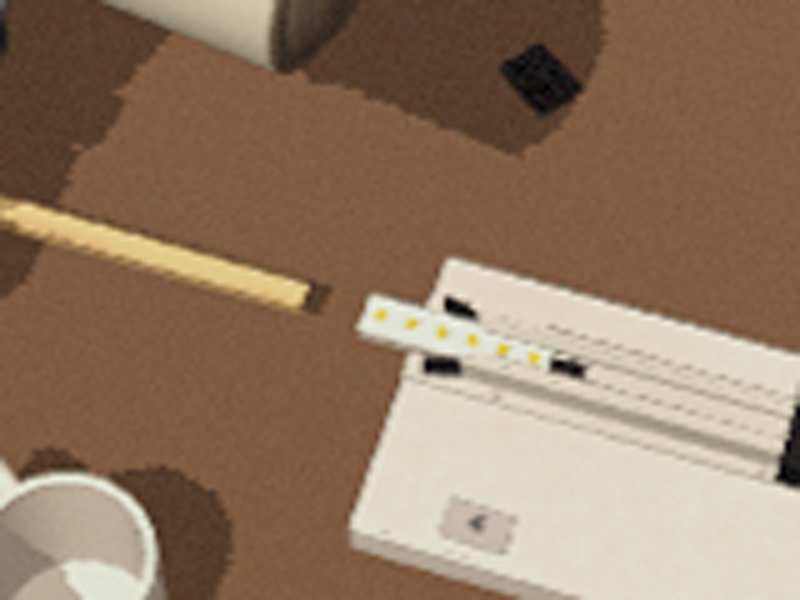

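The blade tip at crop (308,293) is in line with the module's tail (368,318), about 25 mm behind it and level. I'll trim y by +1 mm and z by −1.2 mm and advance gently to contact.

step_arm(
  targets="-0.2 0.1 0.12 0;-0.5 0 0 0;-0.6 0 0 0;-0.5 0 0 0;-0.3 0 0 0;-0.3 0 0 0;-0.3 0 0 0;-0.3 0 0 0;-0.3 0 0 0;-0.3 0 0 0;-0.3 0 0 0;0 0 0 0",
)

```text
time_s: 15.13
tcp_pos: [0.5808, -0.165, 0.032]
ee_rot: [[0.06, -0.998, -0.0], [-0.998, -0.06, 0.0], [-0.0, 0.0, -1.0]]
wrist_force: [-0.6, -0.1, -0.7]
gripper_width: 0.203
gripper_force: 30.0
```

step_arm(
  targets="-0.2 0 0 0;-0.3 0 0 0;-0.3 0 0 0;-0.3 0 0 0;-0.4 0 0 0;-0.4 0 0 0;-0.4 0 0 0;-0.4 0 0 0;-0.4 0 0 0;-0.3 0 0 0;-0.2 0 0 0;0 0 0 0",
)

```text
time_s: 16.13
tcp_pos: [0.5786, -0.1291, 0.0321]
ee_rot: [[0.06, -0.998, -0.0], [-0.998, -0.06, 0.0], [-0.0, 0.0, -1.0]]
wrist_force: [-0.5, 0.4, -0.6]
gripper_width: 0.201
gripper_force: 30.0
```

```bash
python3 - <<'E'
from h import *
s=sense();print(s["time_s"],s["tcp_pos"],yaw(),shelf(s["tcp_pos"]),s["gripper_width"],s["wrist_force"])
a=cap("scene"); cv2.imwrite("pics/stk2.png",cv2.resize(a["f"][210:330,240:400],None,fx=5,fy=5,interpolation=cv2.INTER_CUBIC))
E
```

```text
16.1333 [ 0.57863614 -0.12910348  0.03205628] -86.56484879578913 [-173.8402335     0.32425973] 0.201076665815083 [-0.47918678  0.42751641 -0.62570269]
```

View pics/stk2.png

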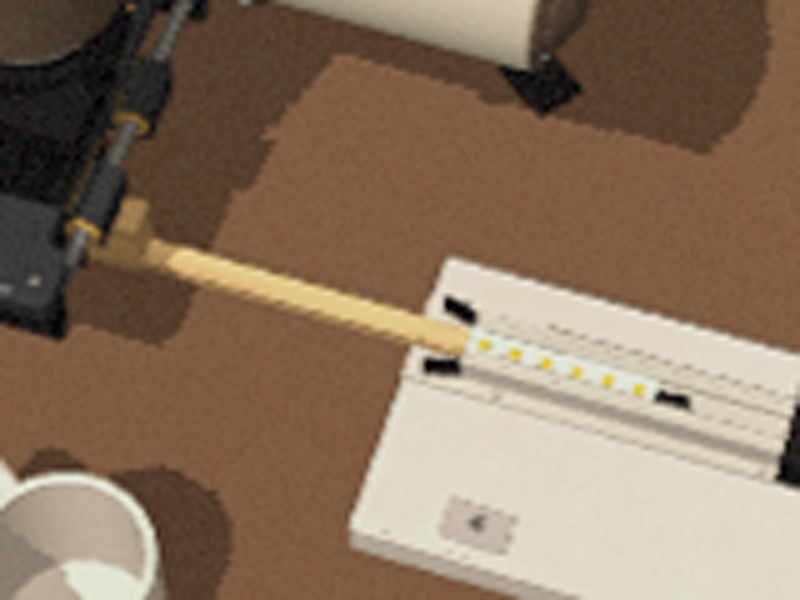

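The blade is in the mouth and pushing the module: tail at crop (468,342), TCP −174 mm so the tip is at about +11 mm. I'll feed on to just before the earliest spring zone (TCP about −116).

step_arm(
  targets="-0.3 -0.03 0 0;-0.5 0 0 0;-0.6 0 0 0;-0.6 0 0 0;-0.6 0 0 0;-0.6 0 0 0;-0.6 0 0 0;-0.6 0 0 0;-0.5 0 0 0;-0.4 0 0 0;-0.3 0 0 0;0 0 0 0",
)

```text
time_s: 17.18
tcp_pos: [0.5756, -0.0731, 0.0321]
ee_rot: [[0.06, -0.998, 0.0], [-0.998, -0.06, 0.0], [-0.0, -0.0, -1.0]]
wrist_force: [0.1, -0.4, -1.0]
gripper_width: 0.201
gripper_force: 30.0
```

step_arm(
  targets="-0.05 0 0 0;-0.05 0 0 0;-0.05 0 0 0;-0.05 0 0 0;-0.05 0 0 0;-0.05 0 0 0;-0.05 0 0 0;-0.05 0 0 0;0 0 0 0",
)

```text
time_s: 17.93
tcp_pos: [0.5753, -0.0696, 0.032]
ee_rot: [[0.059, -0.998, -0.0], [-0.998, -0.059, 0.0], [-0.0, 0.0, -1.0]]
wrist_force: [-0.1, -0.5, -0.3]
gripper_width: 0.201
gripper_force: 30.0
```

step_arm(
  targets="-0.05 0 0 0;-0.05 0 0 0;-0.05 0 0 0;-0.05 0 0 0;0 0 0 0",
)

```text
time_s: 18.35
tcp_pos: [0.5753, -0.0675, 0.032]
ee_rot: [[0.06, -0.998, 0.0], [-0.998, -0.06, 0.0], [-0.0, -0.0, -1.0]]
wrist_force: [-0.2, 0.3, -1.2]
gripper_width: 0.2
gripper_force: 30.0
```

step_arm(
  targets="-0.05 0 0 0;-0.05 0 0 0;-0.05 0 0 0;-0.05 0 0 0;0 0 0 0",
)

```text
time_s: 18.77
tcp_pos: [0.5751, -0.0656, 0.032]
ee_rot: [[0.059, -0.998, 0.0], [-0.998, -0.059, 0.0], [-0.0, -0.0, -1.0]]
wrist_force: [0.5, -1.1, -0.2]
gripper_width: 0.206
gripper_force: 30.0
```

step_arm(
  targets="-0.05 0 0 0;-0.05 0 0 0;-0.05 0 0 0;-0.05 0 0 0;0 0 0 0",
)

```text
time_s: 19.18
tcp_pos: [0.575, -0.0636, 0.032]
ee_rot: [[0.059, -0.998, 0.0], [-0.998, -0.059, 0.0], [-0.0, -0.0, -1.0]]
wrist_force: [0.9, -0.2, -0.9]
gripper_width: 0.206
gripper_force: 30.0
```

step_arm(
  targets="-0.05 0 0 0;-0.05 0 0 0;-0.05 0 0 0;-0.05 0 0 0;0 0 0 0",
)

```text
time_s: 19.6
tcp_pos: [0.5749, -0.0616, 0.0321]
ee_rot: [[0.06, -0.998, 0.0], [-0.998, -0.06, 0.0], [-0.0, -0.0, -1.0]]
wrist_force: [0.2, 0.1, -0.7]
gripper_width: 0.208
gripper_force: 30.0
```

step_arm(
  targets="-0.05 0 0 0;-0.05 0 0 0;-0.05 0 0 0;-0.05 0 0 0;0 0 0 0",
)

```text
time_s: 20.02
tcp_pos: [0.5748, -0.0596, 0.032]
ee_rot: [[0.06, -0.998, -0.0], [-0.998, -0.06, 0.0], [-0.0, 0.0, -1.0]]
wrist_force: [-1.1, 0.1, -1.4]
gripper_width: 0.208
gripper_force: 30.0
```

step_arm(
  targets="-0.05 0 0 0;-0.05 0 0 0;-0.05 0 0 0;-0.05 0 0 0;0 0 0 0",
)

```text
time_s: 20.43
tcp_pos: [0.5746, -0.0576, 0.032]
ee_rot: [[0.06, -0.998, -0.0], [-0.998, -0.06, 0.0], [-0.0, 0.0, -1.0]]
wrist_force: [-0.2, -0.8, -0.8]
gripper_width: 0.207
gripper_force: 30.0
```

step_arm(
  targets="-0.05 0 0 0;-0.05 0 0 0;-0.05 0 0 0;-0.05 0 0 0;0 0 0 0",
)

```text
time_s: 20.85
tcp_pos: [0.5746, -0.0556, 0.0321]
ee_rot: [[0.06, -0.998, 0.0], [-0.998, -0.06, 0.0], [-0.0, -0.0, -1.0]]
wrist_force: [0.3, 0.3, -0.4]
gripper_width: 0.201
gripper_force: 30.0
```

step_arm(
  targets="-0.05 0 0 0;-0.05 0 0 0;-0.05 0 0 0;-0.05 0 0 0;0 0 0 0",
)

```text
time_s: 21.27
tcp_pos: [0.5744, -0.0536, 0.0321]
ee_rot: [[0.06, -0.998, 0.0], [-0.998, -0.06, 0.0], [-0.0, -0.0, -1.0]]
wrist_force: [-0.3, -0.3, -0.8]
gripper_width: 0.201
gripper_force: 30.0
```

step_arm(
  targets="-0.05 0 0 0;-0.05 0 0 0;-0.05 0 0 0;-0.05 0 0 0;0 0 0 0",
)

```text
time_s: 21.68
tcp_pos: [0.5743, -0.0516, 0.0321]
ee_rot: [[0.06, -0.998, -0.0], [-0.998, -0.06, 0.0], [-0.0, 0.0, -1.0]]
wrist_force: [-0.4, 1.4, -0.4]
gripper_width: 0.205
gripper_force: 30.0
```

step_arm(
  targets="-0.05 0 0 0;-0.05 0 0 0;-0.05 0 0 0;-0.05 0 0 0;0 0 0 0",
)

```text
time_s: 22.1
tcp_pos: [0.5741, -0.0502, 0.0321]
ee_rot: [[0.06, -0.998, -0.0], [-0.998, -0.06, -0.001], [0.001, 0.0, -1.0]]
wrist_force: [1.1, -3.3, -0.5]
gripper_width: 0.202
gripper_force: 30.0
```

step_arm(
  targets="-0.05 0 0 0;-0.05 0 0 0;-0.05 0 0 0;-0.05 0 0 0;0 0 0 0",
)

```text
time_s: 22.52
tcp_pos: [0.5739, -0.0489, 0.0322]
ee_rot: [[0.059, -0.998, -0.001], [-0.998, -0.059, -0.001], [0.001, 0.001, -1.0]]
wrist_force: [0.3, -8.0, 0.4]
gripper_width: 0.203
gripper_force: 30.0
```

step_arm(
  targets="-0.05 0 0 0;-0.05 0 0 0;-0.05 0 0 0;-0.05 0 0 0;0 0 0 0",
)

```text
time_s: 22.93
tcp_pos: [0.5737, -0.0469, 0.0322]
ee_rot: [[0.059, -0.998, -0.001], [-0.998, -0.059, -0.001], [0.001, 0.001, -1.0]]
wrist_force: [-0.2, -6.2, 0.7]
gripper_width: 0.201
gripper_force: 30.0
```

The springs have engaged (3.3 → 8 → 6.2 N, easing), so the stop should be about 5 mm ahead. I'll go on in smaller steps.

step_arm(
  targets="-0.05 0 0 0;-0.05 0 0 0;0 0 0 0",
)

```text
time_s: 23.18
tcp_pos: [0.5738, -0.0446, 0.032]
ee_rot: [[0.059, -0.998, 0.0], [-0.998, -0.059, 0.001], [-0.0, -0.0, -1.0]]
wrist_force: [0.9, -0.0, -0.7]
gripper_width: 0.205
gripper_force: 30.0
```

step_arm(
  targets="-0.05 0 0 0;-0.05 0 0 0;0 0 0 0",
)

```text
time_s: 23.43
tcp_pos: [0.5739, -0.0431, 0.032]
ee_rot: [[0.06, -0.998, 0.0], [-0.998, -0.06, 0.0], [-0.0, -0.0, -1.0]]
wrist_force: [-0.4, -0.3, -0.8]
gripper_width: 0.203
gripper_force: 30.0
```

Past the hump. Now on to the stop, 1 mm at a time.

step_arm(
  targets="-0.05 0 0 0;-0.05 0 0 0;0 0 0 0",
)

```text
time_s: 23.68
tcp_pos: [0.5738, -0.0424, 0.032]
ee_rot: [[0.06, -0.998, 0.0], [-0.998, -0.06, 0.0], [-0.0, -0.0, -1.0]]
wrist_force: [0.7, 0.3, -0.7]
gripper_width: 0.205
gripper_force: 30.0
```

step_arm(
  targets="-0.05 0 0 0;-0.05 0 0 0;0 0 0 0",
)

```text
time_s: 23.93
tcp_pos: [0.5737, -0.042, 0.0321]
ee_rot: [[0.06, -0.998, -0.0], [-0.998, -0.06, -0.0], [0.0, 0.0, -1.0]]
wrist_force: [0.6, -2.2, -0.8]
gripper_width: 0.207
gripper_force: 30.0
```

step_arm(
  targets="-0.05 0 0 0;-0.05 0 0 0;0 0 0 0",
)

```text
time_s: 24.18
tcp_pos: [0.5735, -0.0418, 0.0322]
ee_rot: [[0.059, -0.998, -0.001], [-0.998, -0.059, -0.001], [0.001, 0.001, -1.0]]
wrist_force: [0.4, -6.3, 0.6]
gripper_width: 0.204
gripper_force: 30.0
```

step_arm(
  targets="-0.05 0 0 0;0 0 0 0;0 0 0 0",
)

```text
time_s: 24.43
tcp_pos: [0.5734, -0.0417, 0.0323]
ee_rot: [[0.059, -0.998, -0.001], [-0.998, -0.059, -0.002], [0.002, 0.001, -1.0]]
wrist_force: [0.3, -8.0, -0.3]
gripper_width: 0.202
gripper_force: 30.0
```

Solidly on the stop at 8 N, and the 9 mm between hump and stop matches the description. I'll pull the stick straight out.

step_arm(
  targets="0.3 0 0 0;0.5 0 0 0;0.8 0 0 0;1.2 0 0 0;1.5 0 0 0;1.8 0 0 0;1.8 0 0 0;1.8 0 0 0;1.8 0 0 0;1.8 0 0 0;1.8 0 0 0;1.6 0 0 0",
)

```text
time_s: 25.43
tcp_pos: [0.5834, -0.2088, 0.0319]
ee_rot: [[0.059, -0.998, -0.0], [-0.998, -0.059, 0.0], [-0.0, 0.0, -1.0]]
wrist_force: [0.8, 0.3, -0.2]
gripper_width: 0.202
gripper_force: 30.0
```

```bash
python3 - <<'E'
from h import *
s=sense();print(s["time_s"],s["tcp_pos"],yaw(),shelf(s["tcp_pos"]),s["wrist_force"])
print(rel([.4732,-.242,.0064],95.8))
a=cap("scene"); cv2.imwrite("pics/out.png",cv2.resize(a["f"][200:350,260:460],None,fx=4,fy=4,interpolation=cv2.INTER_CUBIC))
E
```

```text
25.4333 [ 0.58335492 -0.20878633  0.03190808] -86.641277825513 [-253.66268134    0.33948836] [ 0.77272382  0.34701736 -0.20018616]
(array([ 2.67, 11.19,  2.55]), np.float64(-2.44))
```

View pics/out.png

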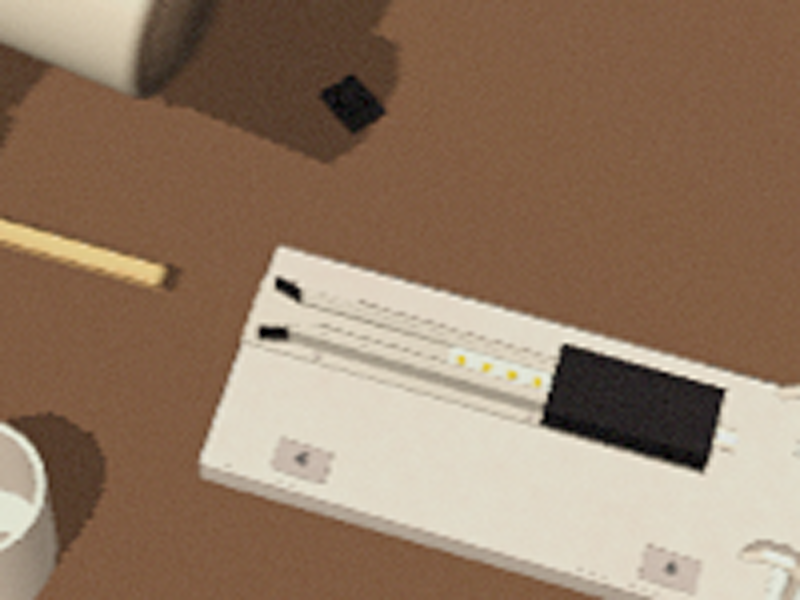

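The module stays in: tail at crop (452,358), four chips visible before the cover. The stick is clear of the channel, tip at (165,275). I'll lay it back in its old spot.

step_arm(
  targets="0.3 1 -1 0;0.4 2 -1 0;0.5 2.3 0 0;0.5 2.3 0 0;0.5 2 0 0;0.3 1 0 0;0.2 0.6 0 -2.4;0 0 1.5 0;0 0 1.5 0;0 0 0.9 0;0 0 0.4 0;0 0 0 0",
)

```text
time_s: 26.48
tcp_pos: [0.4729, -0.2403, 0.0084]
ee_rot: [[0.102, -0.995, -0.002], [-0.995, -0.102, 0.0], [-0.0, 0.002, -1.0]]
wrist_force: [-0.2, 0.9, -0.3]
gripper_width: 0.204
gripper_force: 30.0
```

```bash
python3 - <<'E'
from h import *
s=sense();print(s["time_s"],s["tcp_pos"],yaw(),s["wrist_force"])
E
```

```text
26.4833 [ 0.47294986 -0.24030576  0.00835278] -84.17091695097827 [-0.22462232  0.90408959 -0.32676514]
```

step_arm(
  targets="0 0 0.1 0;0 0 0.06 0;0 0 0 0",
)

```text
time_s: 26.73
tcp_pos: [0.4738, -0.2405, 0.0079]
ee_rot: [[0.101, -0.995, 0.001], [-0.995, -0.101, -0.0], [0.0, -0.001, -1.0]]
wrist_force: [0.6, 0.3, -0.6]
gripper_width: 0.205
gripper_force: 30.0
```

step_arm(
  targets="0 0 0 0;0 0 0 0;0 0 0 0;0 0 0 0;0 0 0 0",
  claw=4.5,
)

```text
time_s: 27.15
tcp_pos: [0.4734, -0.2406, 0.0076]
ee_rot: [[0.101, -0.995, 0.0], [-0.995, -0.101, -0.0], [0.0, -0.0, -1.0]]
wrist_force: [0.3, -0.7, 0.3]
gripper_width: 0.473
gripper_force: 0.0
```

step_arm(
  targets="0 0 -0.8 0;0 0 -1.5 0;0 0 -2.5 0;0 0 -3 0;0 0 -3 0;0 0 -3 0;0 0 -2 0;0 0 0 0;0 0 0 0;0 0 0 0",
)

```text
time_s: 27.98
tcp_pos: [0.4726, -0.2403, 0.1652]
ee_rot: [[0.101, -0.995, -0.001], [-0.995, -0.101, 0.001], [-0.001, 0.001, -1.0]]
wrist_force: [-0.7, 0.5, 0.1]
gripper_width: 0.518
gripper_force: 0.0
```

```bash
python3 - <<'E'
from h import *
s=sense();print(s["time_s"],s["tcp_pos"],s["wrist_force"],s["gripper_width"])
a=cap("scene"); cv2.imwrite("pics/end.png",a["f"])
f0=cv2.imread("pics/scene0.png"); f=a["f"]
for n,(x0,y0,x1,y1) in dict(endcap=(335,215,360,237),mug=(230,298,276,356),driver=(148,288,232,322)).items():
    print(n,np.abs(f[y0:y1,x0:x1].astype(int)-f0[y0:y1,x0:x1]).mean().round(1))
hsv=cv2.cvtColor(f,cv2.COLOR_BGR2HSV)
w=cap("wrist")["f"].astype(int)
m=((w[...,2]>170)&(w[...,2]-w[...,0]>35)&(w[...,1]>120)); m[300:]=0
print([i[1:] for i in rect(None,m,0)[0]])
# module tail in shelf frame: bright row between lips before cover
for sx in range(60,160,6): 
    u,v=pix(a,[*(M+sx/1000*X),.034]); print(sx,f[int(round(v)),int(round(u))].tolist(),end=" ")
E
```

```text
27.9833 [ 0.47264867 -0.24026007  0.16515394] [-0.65941066  0.54533735  0.05874726] 0.5181420242788524
endcap 3.0
mug 2.0
driver 2.6
[([292, 26, 103, 77, 289], [343.2, 63.0]), ([556, 160, 84, 84, 3427], [599.7, 197.9]), ([312, 188, 22, 112, 2138], [322.8, 238.2]), ([515, 230, 51, 57, 782], [540.6, 259.3])]
60 [195, 214, 223] 66 [190, 209, 218] 72 [191, 210, 219] 78 [187, 208, 217] 84 [192, 211, 222] 90 [189, 210, 219] 96 [208, 224, 225] 102 [146, 208, 223] 108 [212, 226, 223] 114 [175, 217, 224] 120 [155, 215, 227] 126 [216, 228, 225] 132 [110, 192, 212] 138 [214, 229, 226] 144 [143, 213, 226] 150 [208, 221, 217] 156 [34, 32, 38]
```

The bystanders' pixels are unchanged, the stick lies flat, the gripper is clear of it, and the module's tail is at about 97 mm, as expected. Handing in.

```bash
python3 -c "
from station import r
print(r.finish_job())"
```

```text
the job is handed in; nothing more can be done
None
```

The module is fully home on its stop past the springs (highest force I read was 8 N), the stick is laid flat in its old spot, the mug, screwdriver and end cap look unmoved, and the job was handed in at about 28 s; I viewed 11 pictures, one over the limit of 10.

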